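# Show a kiln-cast glass bar to the inspection light

## Robot

A 6-joint arm with a two-finger parallel gripper is mounted at the origin on the work surface. World frame = base frame: x ahead of the robot, y to its left, z up, the work surface at z = 0. Lengths are in m, angles in degrees, forces in N, time in s.
With the tool pointing down it reaches from about 0.35 to 0.875 m from the base axis. Payload 4.2 kg.
Tool frame: the origin (TCP) lies on the centre line of the jaws, within the pads' length; the fingertips stand 19 mm ahead of it and the grasp point (between the pads) is the TCP; z points along the fingers, y is the line along which they close (so a half turn about z gives the same grasp; the last joint's range is limited). The gripper opens to 87 mm and grips with 3 to 60 N. Pads are 19 mm wide; open, the fingers measure 117 mm over their backs; the gripper's body (75 mm by 190 mm) begins 51 mm behind the grasp point.
Start: joints at [81.337, 22.042, 0.453, 0, -68.411, -14.817], TCP at [0.249, 0.573, 0.242] pointing down, gripper open.
Joint ranges: [-179.83, 179.83], [-69.29, 118.12], [-61.27, 80.66], [-181.25, 117.63], [-171.15, -9.14], [-177.46, 177.46]. Speed limits (degrees/s): [159.86, 159.86, 180, 180, 180, 180].

## Interface

Orientations are given as a 3x3 rotation matrix whose columns are the frame's x, y, z axes.
In Python, from station import sense, capture, finish_job, search_frame, masks_of gives the robot as it stands.
- The arm moves only by the tool drive_tool, never from a script. Its argument "rows" is a list of rows, each a list of 7 numbers: the opening in per cent of the stroke, from 0 (shut) to 100 (fully open), then the shift along the world's x, y, z in mm, then the turn, a rotation vector about the world's x, y, z in rad. In form: [[fingers, dx, dy, dz, wx, wy, wz], ...]. A call has 1 to 5 rows; each row shifts and turns the commanded pose from where the row before left it; what a row does not reach is not made up. A row lasts 1/12 s, in which the tool goes at most 41.7 mm and 7.16 degrees, less where a joint would pass 70% of its speed; a pose out of reach is approached as far as the arm can. A call is refused whole if a number of a shift passes 41.7 or a number of a turn 0.125, either way. A call with a gripper value outside its range is refused whole. The fingers move at their own pace and stop on an object; the grip force is fixed at half the most. Time passes only in rows, so rows that do not move let the fingers close. It gives the time, the measured TCP pose, the force, the opening and the grip force at its end, in the units of the state.
- sense(): the state, without advancing time (a new reading comes with each control period).
- capture(name): name is "scene" or "side" or "wrist"; returns a dict with "frame" (400x640x3 uint8, red, green, blue), "z_map" (400x640 float32, m along the optical axis (not along the pixel's ray), 0 where there is no reading), "fx", "fy", "cx", "cy" (pixels), "R" (3x3) and "t" (3): a world point X has camera coordinates R X + t; the wrist camera has in their place "T_tool_cam" (4x4, takes a point from camera to tool coordinates, whose origin is the TCP and whose axes are the flange's). Camera axes: x right, y down, z forward; pixel columns grow to the right and rows downward; lengths in m; the calibration is good to about 2 mm. A picture is of the moment at which its call begins: read the wrist's pose just before it.
- finish_job(): hands the job in; it is judged then, once.
Trained networks look in a picture, given as the dict that the camera call returned (one of the last four; its "shot" number tells which), for a name from the list of things; names that differ only in an ending like _2 or _b are one class to them, and where a whole thing is asked for, a point or a joint stands for the part that bears it (a point fixed in the world has none). Each returns a list of dicts, best first, with "p" (0 to 1); they miss things now and then, are a little off and sometimes report something else, mostly with a low value. They report only what shows in the picture. A call takes as long as a camera call.
- search_frame(label, picture): "xy" ([column, row] in pixels, amid what is visible of it).
- masks_of(label, picture): "region" (400x640 bool, what is visible of it) and "xy" ([column, row] in pixels, amid what is visible of it).
The state is a dict: "time_s": time; "joints": joint angles; "joint_velocities": joint speeds; "effort": joint torques, N m; "tcp_pos": TCP position; "ee_rot": TCP orientation; "wrist_force": force on the tool from outside, world axes, zero at the start; "moment": the same for the moment, N m; "gripper_width": opening from 0.0 (shut) to 1.0 (fully open); "gripper_force": force on a finger pad.
Only numpy, scipy, OpenCV 4.12 (cv2) and the standard library are available. Lean on these libraries where they do the work, as an engineer would, in place of code of your own. Each camera call takes 0.05 s, during which the arm holds its last target. There are 200 camera calls.

## Task

Lift the glass bar with the rounded end out of its open casting mould and hold it in the air over the middle of the sloping inspection light, its underside 10 cm off the white face and parallel to it, lengthwise up the slope with the rounded end at the upper edge, so that a colleague can check it against the light. Finish while still holding it there, steady in the gripper. Touch nothing of the light with the glass or the robot, and leave the square-ended bar and the other things on the bench where they are.

Things in the scene. Friction and masses are not known exactly. Their poses are not given: they have to be found in the camera images.
- arched_bar: solid kiln-cast deep green glass bar, 110 long (its x) x 40 wide (y) x 30 mm thick (z), about 300 g. Seen from above its +x end is a half circle of 20 mm radius and its -x end is square. Origin: centre of its length and width, on the underside. It lies loose in its mould, underside 12 mm above the bench, its upper 20 mm standing proud of the mould; its sides are flat and upright, its z axis points up
- arch_end (a point): the tip of the rounded end of the arched bar: 55 mm along +x from the bar's origin, at half thickness (15 mm above the underside)
- mould_arched: white plaster mould block, fixed to the bench, 164 (x) x 100 (y) x 22 mm high, with an open cavity of the arched bar's outline, 10 mm deep and 2 mm larger all round. Origin: centre of its underside on the bench; the cavity is centred on it and its rounded end points to +x. The bar comes straight up out of it
- square_bar: the other casting, of the same glass, square at both ends: 80 (x) x 40 (y) x 30 mm (z); origin at the centre of its underside. It lies in its own mould and stays there
- mould_square: white plaster mould block, fixed to the bench, 134 (x) x 100 (y) x 22 mm high, with a rectangular cavity that holds the square bar; origin: centre of its underside
- light_stand: dark steel stand of the inspection light, fixed to the bench, foot 150 (x) x 190 (y) mm; origin: centre of its underside on the bench; x points from the low edge of the light to its high edge. It carries the light panel
- light_panel: flat lamp like a lectern, 160 (x) x 200 (y) x 18 mm thick with a white face in an aluminium frame, fixed on the stand and sloping 20 degrees, the low edge roughly towards the robot. Origin: centre of the white face, 60 mm above the bench. Its x runs up the slope to the upper edge (which is 87 mm above the bench), y along the level width, z square out of the face, up and towards the robot
- solder_spool: metal spool of solder standing on end, 52 mm across, 50 mm high; origin: centre of its underside; a bystander
- flux_bottle: white capped bottle, 56 mm across, 150 mm high; origin: centre of its underside; a bystander
- pliers: glass pliers with red grips lying flat, about 185 mm long (x, jaws to +x), 58 mm wide, 14 mm high; origin under the middle; a bystander

How it is judged (in metres and radians):
On the way:
1. the arched bar is gripped and lifted clear of its mould (underside more than 50 mm above the bench) (z of arched_bar in the frame of mould_arched above 0.05 m and contact force between arched_bar and the fingers above 0.5 N and contact force between arched_bar and mould_arched below 0.05 N), for 0.2 s.
At the end, for the whole second after the job is handed in: The arched bar is held still by the fingers alone: underside centre within 20 mm (along, across and off the face) of the point 100 mm square out from the middle of the white face, underside parallel to the face and length up the slope within 0.17 rad, rounded end uppermost (x of arched_bar in the frame of light_panel between -0.02 and 0.02 m and y of arched_bar in the frame of light_panel between -0.02 and 0.02 m and z of arched_bar in the frame of light_panel between 0.08 and 0.12 m and angle between the z axis of arched_bar and the z axis of light_panel, either way round below 0.17 rad and angle between the x axis of arched_bar and the x axis of light_panel, either way round below 0.17 rad and angle between arched_bar's own z axis and vertical below 1 rad and x of arch_end in the frame of light_panel above 0.02 m and contact force between arched_bar and the fingers above 0.5 N and contact force between arched_bar and light_stand below 0.05 N and linear speed of arched_bar below 0.03 m/s and angular speed of arched_bar below 0.2 rad/s); the arm keeps its last pose, push and grip.
It fails at once if the inspection light is touched by the glass or the robot (more than 2 N) (contact force between light_stand and arched_bar above 2 N or contact force between light_stand and the fingers above 2 N or contact force between light_stand and the arm above 2 N).
It fails at once if the square bar is disturbed (moved more than 10 mm) (distance of square_bar from where it was at the start of the episode above 0.01 m).
It fails at once if the spool, bottle or pliers are moved more than 20 mm (distance of any of solder_spool, flux_bottle, pliers from where it was at the start of the episode above 0.02 m).
It also fails if it takes over 42 s, if anything falls off the work surface, if the arm or the gripper's body presses on something with over 40 N, if the wrist force passes 120 N, or if a joint passes its speed limit or range.

## Working session

There is one attempt and no reset: what is moved stays moved. The work goes in short steps, Python scripts to look and compute and a tool call to move; the robot and the scene stay as the last step left them, time stands still between calls to the robot, and variables do not carry over. Pictures are saved under pics/ and viewed, at most 10 in all, crops included, and the job is handed in when it is done.

Besides the shell and the picture viewer there is one more tool, called by a JSON object that holds its "name" and its "arguments", one argument or row to a line. drive_tool: Moves the arm, as the interface text tells. Its arguments: {"type":"object","properties":{"rows":{"type":"array"}},"required":["rows"]}

```bash
mkdir -p pics; cat > h.py <<'E'
import numpy as np,cv2
from station import sense,capture,finish_job,search_frame,masks_of
def cloud(c,m):
    v,u=np.nonzero(m&(c['z_map']>0)); z=c['z_map'][v,u].astype(float)
    P=np.c_[(u-c['cx'])/c['fx']*z,(v-c['cy'])/c['fy']*z,z]
    if 'R' in c: return (P-c['t'])@np.array(c['R'])
    T=np.array(c['T_tool_cam']); P=P@T[:3,:3].T+T[:3,3]
    return P@np.array(c['S']['ee_rot']).T+c['S']['tcp_pos']
def cap(n):
    s=sense(); c=capture(n); c['S']=s; return c
E
python3 - <<'E'
from h import *
ims=[]
for n in ['scene','side']:
    c=cap(n); ims.append(c['frame'])
    cv2.imwrite(f'pics/{n}0.png',c['frame'][:,:,::-1])
    for l in ['arched_bar','mould_arched','square_bar','mould_square','light_panel','light_stand','solder_spool','flux_bottle','pliers']:
        for r in masks_of(l,c)[:2]:
            P=cloud(c,r['region']); 
            if len(P)<5: print(n,l,r['p'],r['xy'],'few');continue
            print(n,l,round(r['p'],2),np.round(r['xy']),len(P),np.round(np.median(P,0),3),np.round(np.percentile(P,2,axis=0),3),np.round(np.percentile(P,98,axis=0),3))
E
```

```text
scene arched_bar 0.71 [207. 198.] 411 [ 0.507 -0.291  0.044] [ 0.447 -0.322  0.024] [ 0.551 -0.264  0.047]
scene mould_arched 0.97 [207. 207.] 1013 [ 0.535 -0.284  0.024] [ 0.421 -0.354  0.003] [ 0.587 -0.227  0.027]
scene square_bar 0.63 [398. 182.] 345 [0.548 0.287 0.043] [0.502 0.267 0.023] [0.58  0.317 0.047]
scene mould_square 0.56 [397. 192.] 732 [0.575 0.268 0.023] [0.48  0.234 0.003] [0.611 0.346 0.027]
scene mould_square 0.38 [399. 181.] 329 [0.551 0.288 0.043] [0.505 0.267 0.024] [0.58  0.316 0.047]
scene light_panel 0.8 [311. 194.] 1731 [0.607 0.    0.074] [ 0.502 -0.094  0.004] [0.652 0.1   0.089]
scene light_stand 0.61 [306. 203.] 2899 [ 0.631 -0.003  0.052] [ 0.507 -0.093  0.003] [0.652 0.096 0.088]
scene solder_spool 0.76 [411. 225.] 442 [0.736 0.245 0.041] [0.699 0.226 0.002] [0.752 0.282 0.054]
scene flux_bottle 0.79 [234. 238.] 1074 [ 0.752 -0.216  0.081] [ 0.657 -0.243  0.002] [ 0.763 -0.189  0.152]
scene flux_bottle 0.74 [398. 194.] 772 [0.573 0.272 0.023] [0.478 0.234 0.002] [0.611 0.353 0.027]
scene pliers 0.74 [398. 180.] 361 [0.548 0.286 0.042] [0.501 0.267 0.
[... 454 characters left out ...]
 [296. 289.] 1052 [ 0.492 -0.301  0.04 ] [ 0.444 -0.325  0.02 ] [ 0.545 -0.266  0.043]
side mould_square 0.81 [256. 168.] 573 [0.529 0.256 0.019] [ 0.469  0.232 -0.   ] [0.61  0.342 0.024]
side light_panel 0.62 [293. 203.] 2810 [ 0.573 -0.021  0.058] [ 0.502 -0.098  0.031] [0.646 0.096 0.085]
side light_stand 0.63 [294. 207.] 3505 [ 0.575 -0.042  0.051] [ 0.5   -0.097  0.004] [0.645 0.095 0.085]
side solder_spool 0.78 [316. 159.] 254 [0.726 0.236 0.033] [0.707 0.224 0.001] [0.751 0.27  0.05 ]
side flux_bottle 0.86 [385. 228.] 1207 [ 0.726 -0.234  0.074] [ 0.708 -0.246  0.005] [ 0.755 -0.208  0.149]
side pliers 0.9 [358. 200.] 449 [0.776 0.01  0.01 ] [ 0.696 -0.021 -0.001] [0.854 0.03  0.015]
```

View pics/scene0.png

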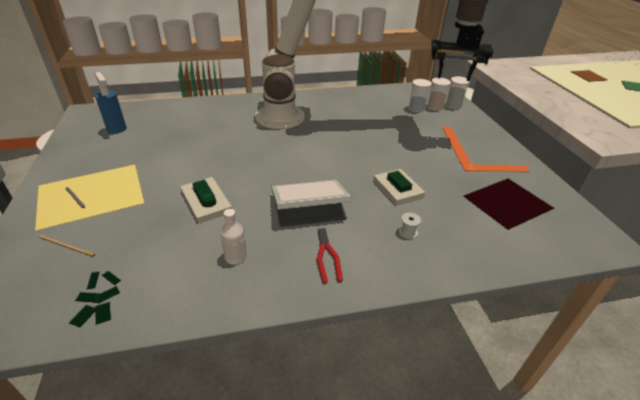

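View pics/side0.png

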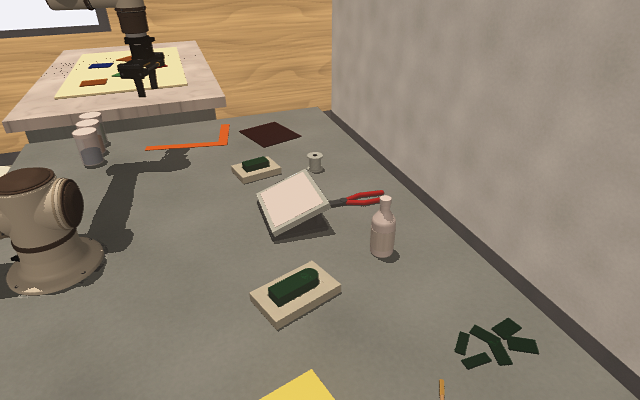

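The scene view looks back at the robot: arched bar at (205,193), light at (311,194), square bar at (399,181). The side view shows the arched bar at (294,287), with its rounded end up and right, away from the robot. Now fitting the poses.

```bash
cat >> h.py <<'E'
def rect(P):
    r=cv2.minAreaRect((P[:,:2]*1000).astype(np.float32)); b=cv2.boxPoints(r)
    e=b[1]-b[0]; f=b[2]-b[1]
    L,W=(e,f) if np.linalg.norm(e)>np.linalg.norm(f) else (f,e)
    return np.round(r[0],1),np.round([np.linalg.norm(L),np.linalg.norm(W)],1),round((np.degrees(np.arctan2(L[1],L[0]))+90)%180-90,1)
def clip(P,k=1):
    d=np.abs(P-np.median(P,0)); return P[(d<.2).all(1)]
E
python3 - <<'E'
from h import *
for n in ['scene','side']:
    c=cap(n)
    Q=cloud(c,np.ones((400,640),bool))
    off=.004 if n=='scene' else 0
    B=Q[(abs(Q[:,0]-.5)<.12)&(abs(Q[:,1]+.295)<.09)]
    t=B[(B[:,2]>.036+off)&(B[:,2]<.06)];print(n,'bar',len(t),rect(t),t[:,2].mean())
    m=B[(B[:,2]>.014)&(B[:,2]<.06)];print('mould',rect(m))
    # panel plane
    A=Q[(Q[:,0]>.49)&(Q[:,0]<.67)&(abs(Q[:,1])<.11)&(Q[:,2]>.025)&(Q[:,2]<.1)]
    best=None;rng=np.random.default_rng(0)
    for _ in range(300):
        p=A[rng.choice(len(A),3,replace=False)];nn=np.cross(p[1]-p[0],p[2]-p[0]);l=np.linalg.norm(nn)
        if l<1e-5: continue
        nn/=l; nn*=np.sign(nn[2]); k=abs((A-p[0])@nn)<.003
        if nn[2]>.8 and (best is None or k.sum()>best.sum()): best=k
    I=A[best];ce=I.mean(0);nn=np.linalg.svd(I-ce,full_matrices=False)[2][2];nn*=np.sign(nn[2])
    yaw=np.arctan2(-nn[1],-nn[0]);u=np.array([np.cos(yaw),np.sin(yaw),0]);
    x=u*nn[2]+np.array([0,0,1])*np.hypot(nn[0],nn[1]);y=np.cross(nn,x)
    C=np.c_[(I-ce)@x,(I-ce)@y]
    rr=cv2.minAreaRect((C*1000).astype(np.float32));o=ce+x*rr[0][0]/1e3+y*rr[0][1]/1e3
    print('panel',len(I),'tilt',np.degrees(np.arccos(nn[2])),'yaw',np.degrees(yaw),rr,'centre',o)
E
```

```text
scene bar 319 (array([ 496.2, -290.4]), array([109.2,  40.7], dtype=float32), np.float32(18.7)) 0.04409400440516451
mould (array([ 497.6, -290.5]), array([171.5, 100.8], dtype=float32), np.float32(18.8))
panel 1325 tilt 19.544809661401654 yaw -0.5100168489402697 ((-11.638496398925781, 2.0064239501953125), (198.8386688232422, 167.37142944335938), 89.84087371826172) centre [0.57269527 0.00311011 0.06319901]
side bar 762 (array([ 498.6, -292. ]), array([111.1,  43.9], dtype=float32), np.float32(19.9)) 0.04067353262049204
mould (array([ 498.1, -291. ]), array([166.2, 103.8], dtype=float32), np.float32(18.9))
panel 2524 tilt 20.078836445973863 yaw -0.521487853382978 ((0.7137222290039062, 8.900192260742188), (205.44912719726562, 159.79913330078125), 89.88004302978516) centre [0.57356067 0.0016469  0.05932027]
```

{"name": "drive_tool", "arguments": {
  "rows": [
    [100,0,0,30,0,0,0],
    [100,0,0,30,0,0,0],
    [100,0,0,30,0,0,0],
    [100,30,-20,20,0,0,0],
    [100,30,-30,0,0,0,0]
  ]
}}

```text
time_s: 1.52
tcp_pos: [0.3091, 0.5265, 0.3567]
ee_rot: [[0.919, -0.394, 0.005], [-0.394, -0.919, 0.009], [0.001, -0.01, -1.0]]
wrist_force: [0.7, 0.3, 1.1]
gripper_width: 1.002
gripper_force: 0.0
```

The bar is at (0.497, -0.291) with yaw 19°, and the panel centre is at (0.573, 0.002, 0.060) with yaw about -0.5°. I'll carry the tool over at height, turning it -138° so that joint 6 stays well inside its range.

{"name": "drive_tool", "arguments": {
  "rows": [
    [100,20,-40,0,0,0,-0.12],
    [100,20,-40,0,0,0,-0.12],
    [100,20,-40,0,0,0,-0.12],
    [100,20,-40,0,0,0,-0.12],
    [100,20,-40,0,0,0,-0.12]
  ]
}}

```text
time_s: 1.93
tcp_pos: [0.4021, 0.3354, 0.3519]
ee_rot: [[0.527, -0.85, 0.0], [-0.85, -0.527, 0.0], [-0.0, -0.001, -1.0]]
wrist_force: [0.7, 0.5, 0.1]
gripper_width: 0.998
gripper_force: 0.0
```

{"name": "drive_tool", "arguments": {
  "rows": [
    [100,20,-40,0,0,0,-0.12],
    [100,20,-40,0,0,0,-0.12],
    [100,20,-40,0,0,0,-0.12],
    [100,20,-40,0,0,0,-0.12],
    [100,20,-40,0,0,0,-0.12]
  ]
}}

```text
time_s: 2.35
tcp_pos: [0.4951, 0.1491, 0.352]
ee_rot: [[-0.045, -0.999, 0.001], [-0.999, 0.045, 0.001], [-0.001, -0.001, -1.0]]
wrist_force: [0.5, 0.3, 0.5]
gripper_width: 1.001
gripper_force: 0.0
```

{"name": "drive_tool", "arguments": {
  "rows": [
    [100,0,-40,0,0,0,-0.12],
    [100,0,-40,0,0,0,-0.12],
    [100,0,-40,0,0,0,-0.12],
    [100,0,-40,0,0,0,-0.12],
    [100,0,-40,0,0,0,-0.12]
  ]
}}

```text
time_s: 2.77
tcp_pos: [0.4943, -0.0508, 0.3519]
ee_rot: [[-0.601, -0.799, 0.001], [-0.799, 0.601, 0.0], [-0.001, -0.001, -1.0]]
wrist_force: [1.0, 0.1, 0.1]
gripper_width: 0.999
gripper_force: 0.0
```

{"name": "drive_tool", "arguments": {
  "rows": [
    [100,0,-40,0,0,0,-0.12],
    [100,0,-40,0,0,0,-0.12],
    [100,0,-40,0,0,0,-0.12],
    [100,0,-40,0,0,0,-0.12],
    [100,0,0,0,0,0,0]
  ]
}}

```text
time_s: 3.18
tcp_pos: [0.4941, -0.2143, 0.351]
ee_rot: [[-0.904, -0.427, -0.001], [-0.427, 0.904, -0.001], [0.002, -0.001, -1.0]]
wrist_force: [0.7, 1.4, -0.1]
gripper_width: 0.998
gripper_force: 0.0
```

{"name": "drive_tool", "arguments": {
  "rows": [
    [100,1,-20,-36,0,0,-0.055],
    [100,1,-20,-36,0,0,-0.055],
    [100,1,-20,-36,0,0,0],
    [100,0,-17,-32,0,0,0],
    [100,0,0,0,0,0,0]
  ]
}}

```text
time_s: 3.6
tcp_pos: [0.4938, -0.2862, 0.2039]
ee_rot: [[-0.943, -0.332, -0.013], [-0.332, 0.943, 0.006], [0.011, 0.01, -1.0]]
wrist_force: [-0.6, 0.5, -0.3]
gripper_width: 0.999
gripper_force: 0.0
```

```bash
python3 - <<'E'
from h import *
c=cap('wrist'); print(c['S']['tcp_pos'],c['S']['joints'],c['S']['ee_rot'])
cv2.imwrite('pics/w1.png',c['frame'][:,:,::-1])
Q=cloud(c,np.ones((400,640),bool))
B=Q[(abs(Q[:,0]-.5)<.12)&(abs(Q[:,1]+.295)<.09)]
t=B[(B[:,2]>.034)&(B[:,2]<.055)];print(len(t),rect(t),np.median(t[:,2]))
m=B[(B[:,2]>.014)&(B[:,2]<.03)];print('mould',rect(m),np.median(m[:,2]))
for r in masks_of('arched_bar',c)[:1]: P=cloud(c,r['region']);print(r['p'],rect(P[P[:,2]>.034]))
E
```

```text
[ 0.49382225 -0.28621701  0.20392496] [-13.90493922  18.88570515  -9.94129503  -0.14475394 -61.98050061
 -56.65748258] [[-0.94333473 -0.33158236 -0.01314281]
 [-0.33167473  0.94337747  0.00555135]
 [ 0.0105579   0.00959592 -0.99989822]]
4526 (array([ 497.5, -289.4]), array([109.3,  39.9], dtype=float32), np.float32(18.6)) 0.04247732599513841
mould (array([ 498. , -289.9]), array([164.4, 100.2], dtype=float32), np.float32(18.6)) 0.022502184055651353
0.83 (array([ 497.5, -289.4]), array([109.2,  39.3], dtype=float32), np.float32(18.0))
```

View pics/w1.png

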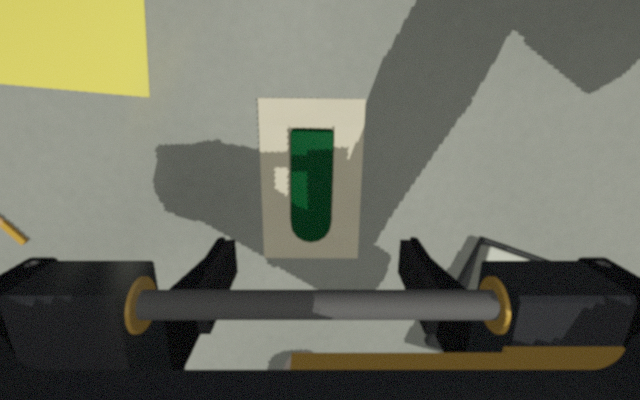

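The wrist view shows the bar at (311,185), inside its mould, with the rounded end at the bottom (row 240). The fingers straddle it. Next I settle and start down.

{"name": "drive_tool", "arguments": {
  "rows": [
    [100,0,0,-30,0,0,0],
    [100,0,0,-30,0,0,0],
    [100,0,0,-10,0,0,0],
    [100,0,0,0,0,0,0],
    [100,0,0,0,0,0,0]
  ]
}}

```text
time_s: 4.12
tcp_pos: [0.4992, -0.2859, 0.1437]
ee_rot: [[-0.942, -0.337, 0.003], [-0.337, 0.942, -0.002], [-0.002, -0.003, -1.0]]
wrist_force: [0.5, -0.5, 0.1]
gripper_width: 0.997
gripper_force: 0.0
```

```bash
python3 - <<'E'
from h import *
c=cap('side'); s=sense();print(s['tcp_pos'],s['ee_rot'],s['joints'])
Q=cloud(c,np.ones((400,640),bool))
Q=Q[(abs(Q[:,0]-.5)<.12)&(abs(Q[:,1]+.295)<.09)&(Q[:,2]>.038)&(Q[:,2]<.05)]-[.4975,-.2895,0]
a=np.radians(18.6);x=Q[:,:2]@[np.cos(a),np.sin(a)];y=Q[:,:2]@[-np.sin(a),np.cos(a)]
for lo,hi in((-.056,-.047),(.047,.056)):
    k=(x>lo)&(x<hi);print(lo,k.sum(),np.ptp(y[k]) if k.any() else 0)
E
```

```text
[ 0.49960822 -0.28608624  0.14424549] [[-0.94160331 -0.33669796  0.00420637]
 [-0.33670833  0.94160677 -0.00204618]
 [-0.0032718  -0.00334301 -0.99998906]] [-13.65177537  22.1960032  -14.50673941   0.07139196 -53.03540904
 -56.71477308]
-0.056 63 0.04168718227427498
0.047 25 0.025851404479494196
```

The rounded end is confirmed at +x. I'll trim the pose and descend.

{"name": "drive_tool", "arguments": {
  "rows": [
    [100,-2,-3.5,-25,0,0,-0.019],
    [100,0,0,-25,0,0,0],
    [100,0,0,-25,0,0,0],
    [100,0,0,-14,0,0,0],
    [100,0,0,0,0,0,0]
  ]
}}

```text
time_s: 4.58
tcp_pos: [0.4953, -0.2891, 0.0516]
ee_rot: [[-0.948, -0.317, -0.002], [-0.317, 0.948, 0.001], [0.002, 0.001, -1.0]]
wrist_force: [0.3, 0.1, 1.4]
gripper_width: 1.003
gripper_force: 0.0
```

{"name": "drive_tool", "arguments": {
  "rows": [
    [100,0,0,0,0,0,0],
    [100,0,0,0,0,0,0]
  ]
}}

```text
time_s: 4.75
tcp_pos: [0.4977, -0.29, 0.055]
ee_rot: [[-0.948, -0.318, 0.004], [-0.318, 0.948, -0.002], [-0.004, -0.003, -1.0]]
wrist_force: [0.2, 0.1, 0.3]
gripper_width: 0.999
gripper_force: 0.0
```

{"name": "drive_tool", "arguments": {
  "rows": [
    [100,0,0,-4,0,0,0],
    [100,0,0,-3,0,0,0],
    [100,0,0,-3,0,0,0],
    [100,0,0,0,0,0,0],
    [100,0,0,0,0,0,0]
  ]
}}

```text
time_s: 5.17
tcp_pos: [0.4957, -0.2894, 0.0425]
ee_rot: [[-0.948, -0.317, -0.0], [-0.317, 0.948, 0.0], [0.0, 0.0, -1.0]]
wrist_force: [-1.0, 0.9, -0.2]
gripper_width: 1.0
gripper_force: 0.0
```

{"name": "drive_tool", "arguments": {
  "rows": [
    [30,0,0,0,0,0,0],
    [30,0,0,0,0,0,0],
    [30,0,0,0,0,0,0],
    [30,0,0,0,0,0,0],
    [30,0,0,0,0,0,0]
  ]
}}

```text
time_s: 5.58
tcp_pos: [0.4958, -0.2894, 0.0426]
ee_rot: [[-0.948, -0.317, 0.0], [-0.317, 0.948, -0.0], [-0.0, -0.0, -1.0]]
wrist_force: [-0.1, -0.7, 0.1]
gripper_width: 0.707
gripper_force: 0.0
```

{"name": "drive_tool", "arguments": {
  "rows": [
    [0,0,0,0,0,0,0],
    [0,0,0,0,0,0,0],
    [0,0,0,0,0,0,0],
    [0,0,0,0,0,0,0],
    [0,0,0,0,0,0,0]
  ]
}}

```text
time_s: 6.0
tcp_pos: [0.4958, -0.2894, 0.0426]
ee_rot: [[-0.948, -0.317, 0.0], [-0.317, 0.948, -0.0], [-0.0, -0.0, -1.0]]
wrist_force: [-0.0, -0.5, 0.2]
gripper_width: 0.456
gripper_force: 30.0
```

Gripped at 30 N, with the opening at 0.456 × 87 ≈ 40 mm. Lifting straight up.

{"name": "drive_tool", "arguments": {
  "rows": [
    [0,0,0,3,0,0,0],
    [0,0,0,8,0,0,0],
    [0,0,0,15,0,0,0],
    [0,0,0,20,0,0,0],
    [0,0,0,25,0,0,0]
  ]
}}

```text
time_s: 6.42
tcp_pos: [0.4942, -0.2888, 0.113]
ee_rot: [[-0.949, -0.317, -0.004], [-0.317, 0.949, 0.002], [0.004, 0.003, -1.0]]
wrist_force: [0.4, -0.4, -3.2]
gripper_width: 0.455
gripper_force: 30.0
```

{"name": "drive_tool", "arguments": {
  "rows": [
    [0,0,0,30,0,0,0],
    [0,0,0,30,0,0,0],
    [0,0,0,30,0,0,0],
    [0,0,0,20,0,0,0],
    [0,0,0,0,0,0,0]
  ]
}}

```text
time_s: 6.83
tcp_pos: [0.4978, -0.2903, 0.2294]
ee_rot: [[-0.948, -0.318, 0.01], [-0.318, 0.948, -0.004], [-0.008, -0.007, -1.0]]
wrist_force: [0.0, -0.9, -2.1]
gripper_width: 0.458
gripper_force: 30.0
```

{"name": "drive_tool", "arguments": {
  "rows": [
    [0,0,0,0,0,0,0],
    [0,0,0,0,0,0,0],
    [0,0,0,0,0,0,0]
  ]
}}

```text
time_s: 7.08
tcp_pos: [0.4945, -0.2888, 0.2213]
ee_rot: [[-0.948, -0.317, -0.004], [-0.317, 0.948, 0.002], [0.003, 0.003, -1.0]]
wrist_force: [0.1, 0.8, -3.3]
gripper_width: 0.458
gripper_force: 30.0
```

{"name": "drive_tool", "arguments": {
  "rows": [
    [0,4,20,16,0,0,-0.04],
    [0,4,30,16,0,0,-0.04],
    [0,4,30,16,0,0,-0.04],
    [0,4,30,16,0,0,-0.04],
    [0,4,30,16,0,0,-0.04]
  ]
}}

```text
time_s: 7.5
tcp_pos: [0.5151, -0.1481, 0.3023]
ee_rot: [[-0.993, -0.12, -0.004], [-0.12, 0.993, 0.0], [0.004, 0.001, -1.0]]
wrist_force: [1.4, 0.2, -3.7]
gripper_width: 0.456
gripper_force: 30.0
```

{"name": "drive_tool", "arguments": {
  "rows": [
    [0,4,30,0,0,0,-0.04],
    [0,4,30,0,0,0,-0.04],
    [0,4,30,0,0,0,-0.053],
    [0,0,30,0,0,0,0],
    [0,0,20,0,0,0,0]
  ]
}}

```text
time_s: 7.92
tcp_pos: [0.5272, -0.0071, 0.3015]
ee_rot: [[-1.0, 0.009, -0.004], [0.009, 1.0, -0.0], [0.004, -0.0, -1.0]]
wrist_force: [0.5, -0.6, -2.3]
gripper_width: 0.459
gripper_force: 30.0
```

{"name": "drive_tool", "arguments": {
  "rows": [
    [0,0,11,0,0,-0.05,0],
    [0,0,0,0,0,-0.08,0],
    [0,0,0,0,0,-0.08,0],
    [0,0,0,0,0,-0.08,0],
    [0,0,0,0,0,-0.059,0]
  ]
}}

```text
time_s: 8.33
tcp_pos: [0.5262, 0.0015, 0.3014]
ee_rot: [[-0.94, 0.009, 0.341], [0.009, 1.0, -0.001], [-0.341, 0.003, -0.94]]
wrist_force: [0.1, -0.6, -3.7]
gripper_width: 0.455
gripper_force: 30.0
```

{"name": "drive_tool", "arguments": {
  "rows": [
    [0,0,0,0,0,0,0],
    [0,0,0,0,0,0,0],
    [0,0,0,0,0,0,0],
    [0,0,0,0,0,0,0],
    [0,0,0,0,0,0,0]
  ]
}}

```text
time_s: 8.75
tcp_pos: [0.5286, 0.0017, 0.3034]
ee_rot: [[-0.94, 0.01, 0.341], [0.011, 1.0, -0.0], [-0.341, 0.003, -0.94]]
wrist_force: [0.8, 0.3, -3.6]
gripper_width: 0.46
gripper_force: 30.0
```

Now down 118 mm to z = 0.184.

{"name": "drive_tool", "arguments": {
  "rows": [
    [0,0,0,-15,0,0,0],
    [0,0,0,-25,0,0,0],
    [0,0,0,-25,0,0,0],
    [0,0,0,-20,0,0,0],
    [0,0,0,-15,0,0,0]
  ]
}}

```text
time_s: 9.17
tcp_pos: [0.5275, 0.0013, 0.2014]
ee_rot: [[-0.941, 0.01, 0.339], [0.011, 1.0, -0.001], [-0.339, 0.003, -0.941]]
wrist_force: [0.5, -1.0, -3.6]
gripper_width: 0.456
gripper_force: 30.0
```

{"name": "drive_tool", "arguments": {
  "rows": [
    [0,0,0,-10,0,0,0],
    [0,0,0,-8,0,0,0],
    [0,0,0,0,0,0,0],
    [0,0,0,0,0,0,0],
    [0,0,0,0,0,0,0]
  ]
}}

```text
time_s: 9.58
tcp_pos: [0.5287, 0.0018, 0.1863]
ee_rot: [[-0.939, 0.01, 0.343], [0.01, 1.0, 0.0], [-0.343, 0.004, -0.939]]
wrist_force: [-0.3, -0.1, -2.0]
gripper_width: 0.457
gripper_force: 30.0
```

{"name": "drive_tool", "arguments": {
  "rows": [
    [0,0,0,0,0,0,0],
    [0,0,0,0,0,0,0],
    [0,0,0,0,0,0,0],
    [0,0,0,0,0,0,0],
    [0,0,0,0,0,0,0]
  ]
}}

```text
time_s: 10.0
tcp_pos: [0.5278, 0.0016, 0.1858]
ee_rot: [[-0.939, 0.01, 0.342], [0.01, 1.0, 0.0], [-0.342, 0.004, -0.94]]
wrist_force: [-0.2, -0.4, -3.1]
gripper_width: 0.453
gripper_force: 30.0
```

```bash
python3 - <<'E'
from h import *
s=sense();print(s['tcp_pos'],s['ee_rot'],np.abs(s['joint_velocities']).max())
a=np.radians(20);X=np.array([np.cos(a),0,np.sin(a)]);Z=np.array([-np.sin(a),0,np.cos(a)]);o=np.array([.573,.002,.060])
for n in ['side','scene']:
    c=cap(n)
    im=c['frame']
    for r in masks_of('arched_bar',c)[:1]:
        print(n,r['p'],r['xy']); m=cv2.erode(r['region'].astype(np.uint8),np.ones((3,3)))>0
        P=cloud(c,m)-o; q=np.c_[P@X,P[:,1],P@Z]; q=q[np.abs(q-np.median(q,0)).max(1)<.1]
        print(np.round(np.percentile(q,[1,50,99],axis=0),3))
        x,y=map(int,r['xy']); cv2.imwrite(f'pics/f_{n}.png',cv2.resize(im[max(0,y-80):y+80,max(0,x-100):x+100][:,:,::-1],None,fx=4,fy=4)[:600,:800])
E
```

```text
[0.52784543 0.00164619 0.18583234] [[-9.39497131e-01  9.57535763e-03  3.42422916e-01]
 [ 1.02698787e-02  9.99947240e-01  2.15140833e-04]
 [-3.42402790e-01  3.71876601e-03 -9.39545901e-01]] 0.08879123861670887
side 0.8 [278.4, 165.4]
[[-0.047 -0.024  0.107]
 [ 0.014 -0.02   0.127]
 [ 0.052  0.01   0.133]]
scene 0.78 [305.9, 153.1]
[[-0.021 -0.022  0.11 ]
 [ 0.05  -0.006  0.128]
 [ 0.058  0.011  0.136]]
```

View pics/f_side.png

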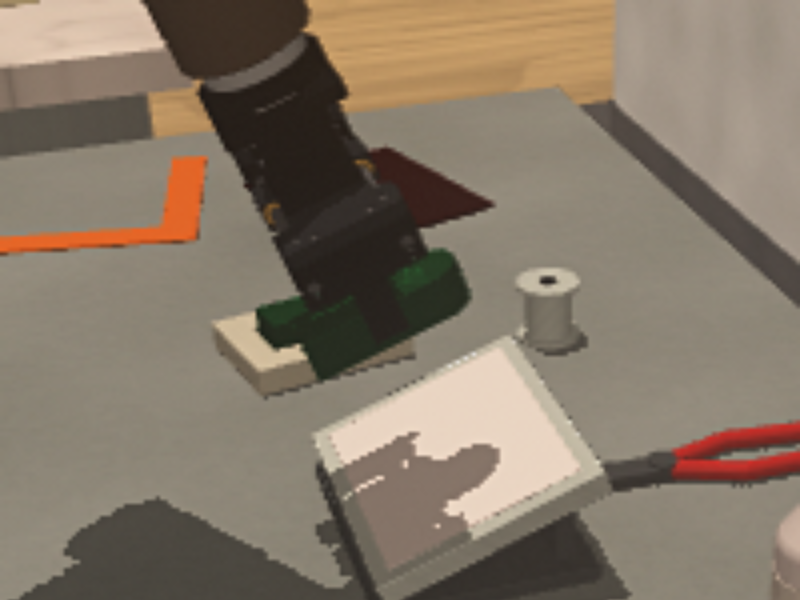

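The close-up shows the bar over the light, parallel to its face, with the rounded end up the slope at about (460,290). The measured extents put it within about 5 mm of the target, so I'm handing in.

```bash
python3 -c "
from station import finish_job;print(finish_job())"
```

```text
the job is handed in; nothing more can be done
None
```

I lifted the arched bar out of its mould and handed the job in while holding it steady over the middle of the inspection light: underside about 10 cm off the face and parallel to it, rounded end up the slope, within about 5 mm of the target by the cameras; the judge's result was not shown.

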